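Switch on the beam path in the safe order

TASK

Switch on the beam path in its safe order: with closed fingertips gently press the long bar key all the way down, then the square key, and last the large round key; each stays down by itself. Leave the small round key up, press no key before its turn, and do not pick up, tip or push along any switch box or the things lying around. Finish with the hand clear.

Things in the scene. Friction and masses are not known exactly. Their poses are not given: they have to be found in the camera images.
- bar_switch: Oblong aluminium switch box, 48 (x) x 100 (y) x 34 mm, with one long black bar-shaped key, 22 (x) x 70 (y) mm, in the middle of its top; the key stands 46 mm above the worktop when up and 38 mm (still 4 mm above the box) when fully down. Its origin is the centre of its underside, z up; its upper face is 34 mm above that and a short cable socket sticks out 11 mm from its +x side. Loose on the worktop on rubber feet, about 0.5 kg.
- bar_key_top (a point): Centre of the upper face of the long bar key; moves down with it. (All four boxes stand in changing order to the left and right; fixed in the middle between them are a tall chamber and microscope at the back, from about x = 0.5 m on, and an 88 mm high stage at the front: cross from side to side above the front edge, near the robot.)
- bar_key (a joint): how far the long bar key is pressed down: 0 up, 0.008 m fully down at its stop; key and stop sit on a rubber cushion that gives way by about 4 N per mm, up to 3.5 mm, and comes back when let go. It moves vertically against a steady friction of about 2.5 N, has no spring and stays wherever it is left.
- square_switch: Square aluminium switch box, 70 x 70 x 34 mm, with one square black key, 34 x 34 mm, in the middle of its top; the key stands 46 mm above the worktop when up and 38 mm (still 4 mm above the box) when fully down. Its origin is the centre of its underside, z up; its upper face is 34 mm above that and a short cable socket sticks out 11 mm from its +x side. Loose on the worktop on rubber feet, about 0.5 kg.
- square_key_top (a point): Centre of the upper face of the square key; moves down with it.
- square_key (a joint): how far the square key is pressed down: 0 up, 0.008 m fully down at its stop; key and stop sit on a rubber cushion that gives way by about 4 N per mm, up to 3.5 mm, and comes back when let go. It moves vertically against a steady friction of about 2.5 N, has no spring and stays wherever it is left.
- large_round_switch: The larger of two round aluminium switch boxes, diameter 80 mm, 34 mm high, with one round black key, diameter 48 mm, in the middle of its top; the key stands 46 mm above the worktop when up and 38 mm (still 4 mm above the box) when fully down. Its origin is the centre of its underside, z up; its upper face is 34 mm above that and a short cable socket sticks out 11 mm from its +x side. Loose on the worktop on rubber feet, about 0.5 kg.
- large_round_key_top (a point): Centre of the upper face of the large round key; moves down with it.
- large_round_key (a joint): how far the large round key is pressed down: 0 up, 0.008 m fully down at its stop; key and stop sit on a rubber cushion that gives way by about 4 N per mm, up to 3.5 mm, and comes back when let go. It moves vertically against a steady friction of about 2.5 N, has no spring and stays wherever it is left.
- small_round_switch: The smaller of two round aluminium switch boxes, diameter 54 mm, 34 mm high, with one round black key, diameter 24 mm; to be left alone, its key up. Its origin is the centre of its underside, z up; its upper face is 34 mm above that and a short cable socket sticks out 11 mm from its +x side. Loose on the worktop on rubber feet, about 0.3 kg.
- small_round_key (a joint): how far the small round key is pressed down: 0 up, 0.008 m fully down at its stop; key and stop sit on a rubber cushion that gives way by about 4 N per mm, up to 3.5 mm, and comes back when let go. It moves vertically against a steady friction of about 2.5 N, has no spring and stays wherever it is left.
- kf_ring_a: Bystander: loose metal centring ring with a black O-ring, diameter 41 mm, 14 mm high. Origin: centre of its underside.
- kf_ring_b: Bystander: a second such ring, diameter 41 mm, 14 mm high. Origin: centre of its underside.
- kf_clamp: Bystander: loose metal hinged ring clamp lying flat, 51 x 73 x 13 mm. Origin: centre of its underside.
- window_cap: Bystander: loose round black cap with a pale insert, diameter 61 mm, 13 mm high. Origin: centre of its underside.
- tape_roll: Bystander: loose roll of pale tape lying flat, diameter 59 mm, 18 mm high. Origin: centre of its underside.

How it is judged (in metres and radians):
On the way, in this order (a step that is already met when the one before it is completed fails the run):
1. the long bar key is pressed down (value of joint bar_key above 0.006 m), for 0.2 s.
2. the square key is pressed down (value of joint square_key above 0.006 m), for 0.2 s.
3. the large round key is pressed down (value of joint large_round_key above 0.006 m), for 0.2 s.
At the end, for the whole second after the job is handed in: The bar, square and large round keys are each at least 6 mm down (of 8), the small round key is less than 2 mm down, and every switch box and bystander stands at rest within 15 mm of where it started (value of joint each of bar_key, square_key, large_round_key above 0.006 m and value of joint small_round_key below 0.002 m and distance of each of bar_switch, square_switch, large_round_switch, small_round_switch, kf_ring_a, kf_ring_b, kf_clamp, window_cap, tape_roll from where it was at the start of the episode below 0.015 m and height (world z) of each of bar_switch, square_switch, large_round_switch, small_round_switch below 0.006 m and linear speed of each of bar_switch, square_switch, large_round_switch, small_round_switch below 0.02 m/s); the robot touches nothing.
It fails at once if the square key is pressed (over 3 mm) before the bar key is down, or the large round key before both ((value of joint square_key above 0.003 m and not (value of joint bar_key above 0.006 m)) or (value of joint large_round_key above 0.003 m and (not (value of joint bar_key above 0.006 m) or not (value of joint square_key above 0.006 m)))).
It fails at once if the small round key is pressed (over 2 mm) (value of joint small_round_key above 0.002 m).
It fails at once if a switch box is pressed harder than 25 N (contact force between any of the arm, the fingers and bar_switch above 25 N or contact force between any of the arm, the fingers and square_switch above 25 N or contact force between any of the arm, the fingers and large_round_switch above 25 N or contact force between any of the arm, the fingers and small_round_switch above 25 N).
It fails at once if a switch box is lifted (8 mm) or tipped (0.25 rad), or a bystander is lifted (12 mm) (height (world z) of any of bar_switch, square_switch, large_round_switch, small_round_switch above 0.008 m or angle between any of bar_switch, square_switch, large_round_switch, small_round_switch's own z axis and vertical above 0.25 rad or height (world z) of any of kf_ring_a, kf_ring_b, kf_clamp, window_cap, tape_roll above 0.012 m).
It fails at once if a switch box or bystander is shifted more than 15 mm (distance of any of bar_switch, square_switch, large_round_switch, small_round_switch, kf_ring_a, kf_ring_b, kf_clamp, window_cap, tape_roll from where it was at the start of the episode above 0.015 m).
It also fails if it takes over 54 s, if anything falls off the work surface, if the arm or the gripper's body presses on something with over 40 N, if the wrist force passes 120 N, or if a joint passes its speed limit or range.

ROBOT

A 7-joint arm with a two-finger parallel gripper is mounted at the origin on a cart in front of the work surface, level with it; the furniture and walls round the work are solid. World frame = base frame: x ahead of the robot, y to its left, z up, the work surface at z = 0. Lengths are in mm, angles in degrees, forces in N, time in s.
With the tool pointing down it reaches from about 400 to 850 mm from the base axis. Payload 4.5 kg.
Tool frame: the origin (TCP) lies midway between the tips of the shut fingers; the grasp point (between the pads) lies 19 mm behind it; z points along the fingers, y is the direction in which the jaws open and shut (so a half turn about z gives the same grasp; the last joint's range is limited). The gripper opens to 85 mm and grips with 20 to 120 N. Pads are 22 mm wide; open, the fingers measure 114 mm over their backs; the gripper's body (76 mm by 85 mm) begins 54 mm behind the grasp point. The pads swing forward as they close: fully open they stand 13 mm farther back than shut.
Start: joints at [-68.766, 39.483, -11.15, 89.685, 9.013, 51.709, -12.324], TCP at [206.524, 589.917, 231.317] pointing down, gripper open.
Joint ranges: [-172.22, 172.22], [-26.19, 119.32], [-84.43, 86.54], [7.71, 146.69], [-57.33, 237.33], [2.42, 119.75], [-152.13, 152.13]. Speed limits (degrees/s): [147.25, 147.25, 180, 180, 180, 180, 180].

INTERFACE

Orientations are given as a 3x3 rotation matrix whose columns are the frame's x, y, z axes.
In Python, from bench import robot gives the robot as it stands.
- The arm moves only by the shell command python3 -m pendant 'ROWS' [FORCE]. ROWS is JSON, one flat list of numbers, 5 for each row, row after row: the shift along the tool's x, y, z in m, then the turn about the tool's z in rad, then the gripper command: -1 is shut, 1 is fully open, values between are in proportion. A call has 1 to 8 rows; each row is the pose to reach, as a shift and turn from the pose commanded when the call began, along the tool's axes at that moment; what a row does not reach only later rows make up. A row lasts 1/8 s, in which the tool goes at most 62.5 mm and 10.7 degrees, less where a joint would pass 70% of its speed; a pose out of reach is approached as far as the arm can. A call with a gripper value outside its range is refused whole. The fingers move at their own pace and stop on an object; FORCE is the grip in N (left out, the last holds). Time passes only in rows, so rows that repeat a pose let the fingers close. It gives the time, the measured TCP pose, the force and the opening at its end, in the units of the state.
- robot.state(): the state, without advancing time (a new reading comes with each control period).
- robot.capture(name): name is "side" or "top" or "wrist"; returns a dict with "img" (384x512x3 uint8, red, green, blue), "z_map" (384x512 float32, mm along the optical axis (not along the pixel's ray), 0 where there is no reading), "K" (3x3 intrinsics, pixels), "xyz" and "rotation" of the camera in the world; the wrist camera has in their place "T_tool_cam" (4x4, takes a point from camera to tool coordinates, whose origin is the TCP and whose axes are the flange's). Camera axes: x right, y down, z forward; pixel columns grow to the right and rows downward; lengths in mm; the calibration is good to about 2 mm. A picture is of the moment at which its call begins: read the wrist's pose just before it.
- robot.job_done(): hands the job in, once; it reports no verdict.
The state is a dict: "t": time; "qpos": joint angles; "dq": joint speeds; "joint_efforts": joint torques, N m; "eef_pos": TCP position; "eef_rot": TCP orientation; "ft_force": force on the tool from outside, world axes, zero at the start; "torque": the same for the moment, N m; "opening": opening from 0.0 (shut) to 1.0 (fully open).
Only numpy, scipy, OpenCV 4.12 (cv2) and the standard library are available. Lean on these libraries where they do the work, as an engineer would, in place of code of your own. Each camera call takes 0.05 s, during which the arm holds its last target.

## Working session

There is one attempt and no reset: what is moved stays moved. The work goes in short steps, Python scripts to look and compute and a shell command to move; the robot and the scene stay as the last step left them, time stands still between calls to the robot, and variables do not carry over. Pictures are saved under pics/ and viewed, and the job is handed in when it is done.

```bash
ls; mkdir -p pics
python3 - <<'E'
from bench import robot
import cv2
s=robot.state();print(s['t'],s['eef_pos'],s['eef_rot'],s['opening'],s['ft_force'])
for n in('side','top'):
    c=robot.capture(n);cv2.imwrite(f'pics/{n}0.png',c['img'][:,:,::-1]);print(n,c['K'],c['xyz'],c['rotation'])
E
```

```text
pics
0.0 [206.36818191 589.2305484  230.4711991 ] [[-9.43850750e-01  3.30371800e-01 -4.85098198e-04]
 [ 3.30372125e-01  9.43848999e-01 -1.82353029e-03]
 [-1.44583537e-04 -1.88140336e-03 -9.99998220e-01]] 0.9987547662746542 [ 0.16299474 -0.84826435  0.46072991]
side [[349.48089633   0.         259.36375298]
 [  0.         349.48089633 187.94861448]
 [  0.           0.           1.        ]] [388.83959839 952.70964353 461.27381031] [[-0.98663702 -0.06874658  0.14772031]
 [-0.1627156   0.36884269 -0.91513862]
 [ 0.00842709 -0.92694605 -0.3751    ]]
top [[425.92281055   0.         256.18813563]
 [  0.         425.92281055 195.54918502]
 [  0.           0.           1.        ]] [ 295.86882218    2.51914651 1340.83364089] [[-0.02444802 -0.98074597  0.1937515 ]
 [-0.9996732   0.02253584 -0.01206751]
 [ 0.00746881 -0.1939832  -0.98097642]]
```

View pics/top0.png

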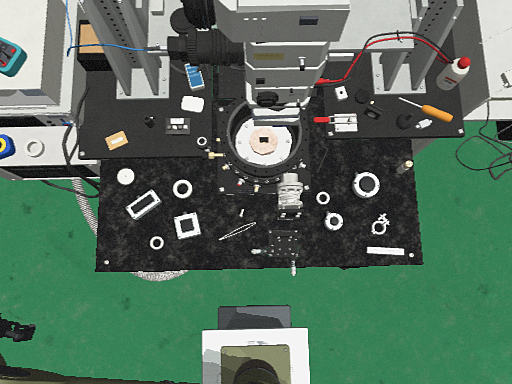

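View pics/side0.png

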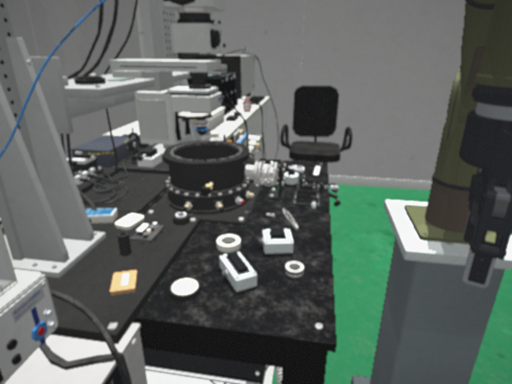

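```bash
cat > h.py <<'E'
import numpy as np
def ray(c,uv,z):
    K=np.array(c['K']);R=np.array(c['rotation']);p=np.array(c['xyz'])
    d=R@np.linalg.inv(K)@np.array([uv[0],uv[1],1.]);return p+d*(z-p[2])/d[2]
def proj(c,X):
    q=np.array(c['K'])@(np.array(c['rotation']).T@(np.array(X)-np.array(c['xyz'])));return q[:2]/q[2]
E
python3 - <<'E'
from bench import robot
import cv2,numpy as np
from h import *
c=robot.capture('top');im=c['img']
g=im.min(2)
m=((g>130)).astype(np.uint8);m[:165]=0;m[265:]=0;m[:,:105]=0;m[:,410:]=0
cn,hi=cv2.findContours(m,cv2.RETR_CCOMP,cv2.CHAIN_APPROX_NONE)
R=np.array(c['rotation']);K=np.array(c['K'])
for i,k in enumerate(cn):
    a=cv2.contourArea(k)
    if a<20: continue
    r=cv2.minAreaRect(k);u=r[0];zz=c['z_map'][int(u[1]),int(u[0])]
    P=np.array(c['xyz'])+R@np.linalg.inv(K)@np.array([u[0],u[1],1])*zz
    hole=hi[0][i][3]>=0
    X=ray(c,u,46 if hole else 34)
    box=cv2.boxPoints(r);bw=np.array([ray(c,b,34)[:2] for b in box])
    e=bw[1]-bw[0];f=bw[2]-bw[1]
    print('hole' if hole else 'out',np.round(u,1),a,'z',P[2].round(),X[:2].round(),'sides',np.linalg.norm(e).round(),np.linalg.norm(f).round(),'ang',np.degrees(np.arctan2(e[1],e[0])).round())
v=cv2.resize(im[165:270,100:420,::-1],None,fx=2.5,fy=2.5,interpolation=cv2.INTER_CUBIC);cv2.imwrite('pics/crop.png',v)
E
```

```text
out [255.5 251. ] 25.5 z 38.0 [382.  -7.] sides 27.0 12.0 ang -91.0
out [385.  250.4] 204.0 z -2.0 [ 374. -403.] sides 20.0 111.0 ang -7.0
out [156.5 242. ] 122.0 z 4.0 [416. 295.] sides 40.0 37.0 ang -91.0
hole [156.5 242.5] 62.0 z 4.0 [414. 292.] sides 25.0 26.0 ang -45.0
out [237.2 230.9] 99.5 z -4.0 [445.  48.] sides 122.0 14.0 ang -65.0
hole [239.6 229.7] 84.0 z -0.0 [447.  40.] sides 89.0 14.0 ang -65.0
out [380.7 224. ] 196.5 z -2.0 [ 455. -396.] sides 75.0 43.0 ang -35.0
hole [378.5 227. ] 85.0 z 1341.0 [ 445. -385.] sides 31.0 34.0 ang -4.0
out [333.5 221. ] 208.5 z 44.0 [ 468. -251.] sides 53.0 50.0 ang -91.0
hole [333.5 220.5] 78.0 z 48.0 [ 468. -249.] sides 31.0 30.0 ang -47.0
out [186.6 225. ] 472.5 z 50.0 [466. 203.] sides 71.0 71.0 ang -79.0
hole [186.5 225. ] 174.5 z 50.0 [465. 202.] sides 43.0 45.0 ang -77.0
out [322.5 197.5] 115.5 z -1.0 [ 543. -221.] sides 41.0 35.0 ang -91.0
hole [322.5 197.5] 57.0 z -1.0 [ 541. -219.] sides 27.0 26.0 ang -47.0
out [142.5 203.7] 450.5 z 46.0 [536. 341.] sides 101.0 48.0 ang -54.0
hole [142.2 203.6] 229.5 z 46.0 [535. 338.] sides 79.0 33.0 ang -55.0
out [182.  188.5] 251.5 z 2.0 [582. 218.] sides 57.0 55.0 ang -91.0
hole [182. 188.] 115.0 z 3.0 [581. 216.] sides 38.0 38.0 ang 1.0
out [290.  190.5] 600.0 z 108.0 [ 568. -120.] sides 76.0 112.0 ang -91.0
hole [290.5 185. ] 32.0 z 111.0 [ 583. -121.] sides 6.0 54.0 ang -2.0
out [366.5 184. ] 464.5 z 46.0 [ 583. -362.] sides 79.0 78.0 ang -91.0
hole [366.4 183.7] 231.5 z 47.0 [ 581. -358.] sides 56.0 54.0 ang -30.0
out [125.3 175.8] 197.5 z 11.0 [627. 397.] sides 51.0 51.0 ang -44.0
```

View pics/crop.png

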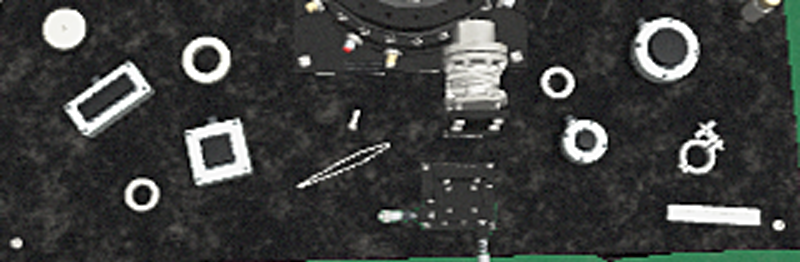

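```bash
cat >> h.py <<'E'
def togo(s,X,yaw_y=None):
    R=np.array(s['eef_rot']);d=R.T@(np.array(X)-np.array(s['eef_pos']))
    print('shift m',np.round(d/1000,4),'tool y ang',np.degrees(np.arctan2(R[1,1],R[0,1])).round(1))
E
python3 - <<'E'
from bench import robot
from h import *
togo(robot.state(),[535,338,200])
togo(robot.state(),[535,338,130])
E
```

```text
shift m [-0.3932 -0.1287  0.0309] tool y ang 70.7
shift m [-0.3932 -0.1286  0.1009] tool y ang 70.7
```

```bash
python3 -m pendant '[-0.056,-0.018,0,-0.16,-1, -0.112,-0.036,0,-0.32,-1, -0.168,-0.054,0,-0.48,-1, -0.224,-0.072,0,-0.64,-1, -0.28,-0.09,0.02,-0.80,-1, -0.336,-0.109,0.05,-0.96,-1, -0.393,-0.128,0.08,-0.96,-1, -0.393,-0.128,0.08,-0.96,-1]' 20
python3 - <<'E'
from bench import robot
import cv2
s=robot.state();print(s['t'],s['eef_pos'],s['eef_rot'],s['opening'],s['ft_force'],s['qpos'])
c=robot.capture('wrist');cv2.imwrite('pics/w1.png',c['img'][:,:,::-1]);print(c['K'],c['T_tool_cam'])
E
```

```text
t: 1.15
eef_pos: [538.7, 332.2, 148.1]
eef_rot: [[-0.817, -0.576, -0.001], [-0.576, 0.817, -0.007], [0.005, -0.005, -1.0]]
ft_force: [0.5, 0.6, -0.2]
opening: 0.002
1.15 [538.69506814 332.18977161 148.08956432] [[-0.81727757 -0.57624276 -0.00128998]
 [-0.57622291  0.81726456 -0.00676799]
 [ 0.00495426 -0.00478801 -0.99997626]] 0.002075995418511787 [ 0.49981738  0.56958305 -0.24542447] [-21.78737034  47.72253479 -26.46951922  91.78185164  27.02004503
  47.29835625  65.69428871]
[[306.90210256   0.         253.97172933]
 [  0.         306.90210256 193.90451202]
 [  0.           0.           1.        ]] [[-1.02491249e-03 -9.44465758e-01 -3.28608250e-01  8.52276542e+01]
 [ 9.99999474e-01 -9.84015949e-04 -2.90749179e-04 -1.60366181e+00]
 [-4.87531159e-05 -3.28608375e-01  9.44466269e-01 -1.42512316e+02]
 [ 0.00000000e+00  0.00000000e+00  0.00000000e+00  1.00000000e+00]]
```

View pics/w1.png

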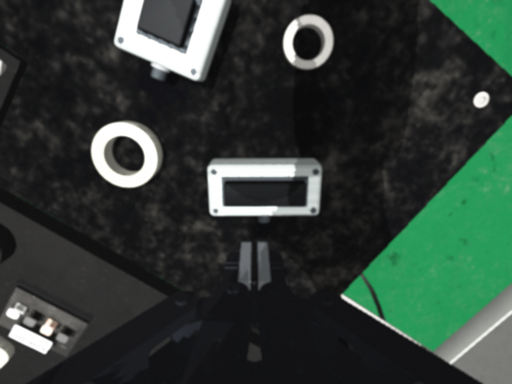

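```bash
cat >> h.py <<'E'
def wrist(robot):
    s=robot.state();c=dict(robot.capture('wrist'));T=np.array(c['T_tool_cam']);R=np.array(s['eef_rot'])
    c['rotation']=R@T[:3,:3];c['xyz']=np.array(s['eef_pos'])+R@T[:3,3];return s,c
E
cat > look.py <<'E'
from bench import robot
import cv2,sys
from h import *
s,c=wrist(robot);print('pos',s['eef_pos'].round(1) if hasattr(s['eef_pos'],'round') else s['eef_pos'],'dq',np.abs(s['dq']).max())
im=c['img'];cv2.imwrite('pics/'+sys.argv[1]+'.png',im[:,:,::-1])
g=cv2.cvtColor(im,cv2.COLOR_RGB2GRAY);sat=im.max(2).astype(int)-im.min(2)
m=((g>115)&(sat<40)).astype(np.uint8)
cn,hi=cv2.findContours(m,cv2.RETR_CCOMP,cv2.CHAIN_APPROX_NONE)
for i,k in enumerate(cn):
    if hi[0][i][3]<0 or cv2.contourArea(k)<300: continue
    r=cv2.minAreaRect(k);M=cv2.moments(k);u=(M['m10']/M['m00'],M['m01']/M['m00'])
    bw=np.array([ray(c,b,36)[:2] for b in cv2.boxPoints(r)]);z=c['z_map'][int(u[1]),int(u[0])]
    P=ray(c,u,0);C=c['xyz'];d=(np.array(c['rotation'])@[0,0,1]);W=C+(P-C)*z/((P-C)@d)
    o=cn[hi[0][i][3]];ro=cv2.minAreaRect(o);bo=np.array([ray(c,b,34)[:2] for b in cv2.boxPoints(ro)])
    sz=lambda b:(np.linalg.norm(b[1]-b[0]).round(),np.linalg.norm(b[2]-b[1]).round())
    print('px',np.round(u,1),'key@40',ray(c,u,40)[:2].round(1),'hole',sz(bw),'depth pt',W.round(1),'outer@34',ray(c,ro[0],34)[:2].round(1),sz(bo))
E
python3 look.py w2
```

```text
pos [537.5 334.7 148.9] dq 3.4247481058731197
px [262.2 190.4] key@40 [533.4 338.1] hole (np.float64(30.0), np.float64(74.0)) depth pt [531.9 336.9  45.6] outer@34 [532.9 336. ] (np.float64(96.0), np.float64(53.0))
px [121.1 153. ] key@40 [574.6 223.4] hole (np.float64(32.0), np.float64(33.0)) depth pt [5.912e+02 2.138e+02 5.000e-01] outer@34 [576.7 222.6] (np.float64(56.0), np.float64(57.0))
px [304.8  41.5] key@40 [420.9 295.9] hole (np.float64(24.0), np.float64(24.0)) depth pt [413.1 297.8  -1. ] outer@34 [419.4 295.6] (np.float64(36.0), np.float64(36.0))
```

```bash
python3 -m pendant '[0,0,0.03,0,-1, 0,0,0.06,0,-1, 0,0,0.06,0,-1, 0,0,0.06,0,-1]'; python3 -c "
from bench import robot
from h import *
togo(robot.state(),[533.5,337,54])"; python3 look.py w3
```

```text
t: 1.75
eef_pos: [534.8, 341.3, 92.9]
eef_rot: [[-0.811, -0.585, 0.001], [-0.585, 0.811, 0.002], [-0.002, 0.001, -1.0]]
ft_force: [0.8, -0.0, -0.4]
opening: 0.003
shift m [ 0.0037 -0.0028  0.0389] tool y ang 125.8
pos [534.8 341.3  92.9] dq 0.616198624996291
px [253.3 212.7] key@40 [533.3 337.6] hole (np.float64(31.0), np.float64(75.0)) depth pt [531.7 336.5  44.6] outer@34 [532.1 334.8] (np.float64(95.0), np.float64(52.0))
px [ 77.6 164.5] key@40 [572.5 224.8] hole (np.float64(33.0), np.float64(33.0)) depth pt [593.6 211.9   1.1] outer@34 [575.2 222.5] (np.float64(53.0), np.float64(56.0))
px [308.4  25.2] key@40 [421.9 295.9] hole (np.float64(25.0), np.float64(23.0)) depth pt [412.6 297.1  -0.5] outer@34 [422.4 296.9] (np.float64(36.0), np.float64(30.0))
```

View pics/w3.png

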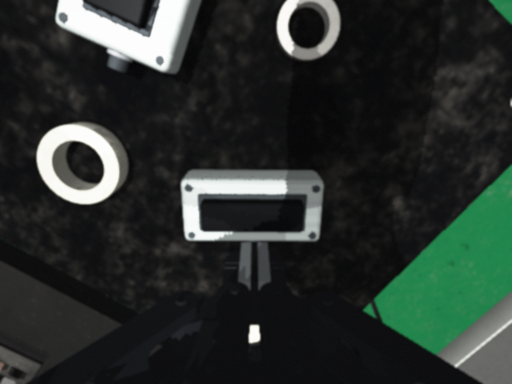

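```bash
python3 -m pendant '[0.004,-0.003,0.02,0,-1, 0.004,-0.003,0.037,0,-1, 0.004,-0.003,0.041,0,-1, 0.004,-0.003,0.041,0,-1]'; python3 -m pendant '[0,0,0.002,0,-1, 0,0,0.004,0,-1]'
```

```text
t: 2.3
eef_pos: [533.7, 334.9, 50.4]
eef_rot: [[-0.812, -0.584, 0.0], [-0.584, 0.812, 0.0], [-0.0, 0.0, -1.0]]
ft_force: [-0.3, 0.0, -0.4]
opening: 0.004
t: 2.55
eef_pos: [534.0, 334.8, 46.7]
eef_rot: [[-0.812, -0.584, 0.001], [-0.584, 0.812, 0.001], [-0.001, 0.0, -1.0]]
ft_force: [-0.8, -0.3, -0.2]
opening: 0.003
```

```bash
python3 -m pendant '[0,0,0.002,0,-1, 0,0,0.003,0,-1, 0,0,0.003,0,-1]'; python3 -m pendant '[0,0,0.002,0,-1, 0,0,0.003,0,-1]'
```

```text
t: 2.92
eef_pos: [533.8, 334.6, 43.5]
eef_rot: [[-0.812, -0.584, 0.0], [-0.584, 0.812, 0.0], [-0.001, 0.0, -1.0]]
ft_force: [0.2, 0.0, 1.8]
opening: -0.004
t: 3.18
eef_pos: [533.8, 334.6, 40.3]
eef_rot: [[-0.812, -0.584, 0.0], [-0.584, 0.812, 0.0], [-0.0, 0.0, -1.0]]
ft_force: [0.2, 0.5, 2.5]
opening: -0.003
```

Contact and a steady 2.5 N friction show the key is sliding down; now find the stop.

```bash
python3 -m pendant '[0,0,0.0015,0,-1, 0,0,0.0025,0,-1, 0,0,0.0025,0,-1]'; python3 -m pendant '[0,0,0.001,0,-1, 0,0,0.001,0,-1, 0,0,0.001,0,-1]'
```

```text
t: 3.55
eef_pos: [533.8, 334.6, 37.8]
eef_rot: [[-0.812, -0.584, 0.0], [-0.584, 0.812, 0.0], [-0.0, 0.0, -1.0]]
ft_force: [0.4, -0.1, 2.1]
opening: 0.006
t: 3.92
eef_pos: [533.8, 334.6, 37.0]
eef_rot: [[-0.812, -0.584, 0.0], [-0.584, 0.812, 0.0], [-0.0, 0.0, -1.0]]
ft_force: [0.3, 1.1, 4.2]
opening: -0.002
```

```bash
python3 -m pendant '[0,0,0.001,0,-1, 0,0,0.001,0,-1, 0,0,0.001,0,-1]'
```

```text
t: 4.3
eef_pos: [533.8, 334.6, 36.3]
eef_rot: [[-0.812, -0.584, 0.001], [-0.584, 0.812, 0.0], [-0.001, -0.0, -1.0]]
ft_force: [-0.4, -0.3, 6.5]
opening: 0.002
```

```bash
python3 -m pendant '[0,0,-0.005,0,-1, 0,0,-0.05,0,-1, 0,0,-0.085,0,-1, 0,0,-0.085,0,-1]'; python3 look.py w4;python3 -c "
from bench import robot
from h import *
togo(robot.state(),[465,202,120])"
```

```text
t: 4.8
eef_pos: [534.6, 335.5, 123.2]
eef_rot: [[-0.812, -0.584, 0.003], [-0.584, 0.812, 0.003], [-0.004, 0.0, -1.0]]
ft_force: [0.3, 0.1, -1.1]
opening: -0.003
pos [534.6 335.5 123.2] dq 2.7330494011831954
px [259.1 200.8] key@40 [532.7 337.1] hole (np.float64(29.0), np.float64(75.0)) depth pt [533.6 337.8  37. ] outer@34 [531.8 334.5] (np.float64(96.0), np.float64(52.0))
px [104.1 159.4] key@40 [573.5 223.3] hole (np.float64(32.0), np.float64(33.0)) depth pt [593.2 212.2  -1.1] outer@34 [575.9 221.8] (np.float64(54.0), np.float64(57.0))
px [306.9  37.6] key@40 [421.1 295.1] hole (np.float64(25.0), np.float64(24.0)) depth pt [4.132e+02 2.971e+02 1.000e-01] outer@34 [419.6 294.8] (np.float64(36.0), np.float64(36.0))
shift m [ 0.1331 -0.0675  0.0013] tool y ang 125.7
```

View pics/w4.png

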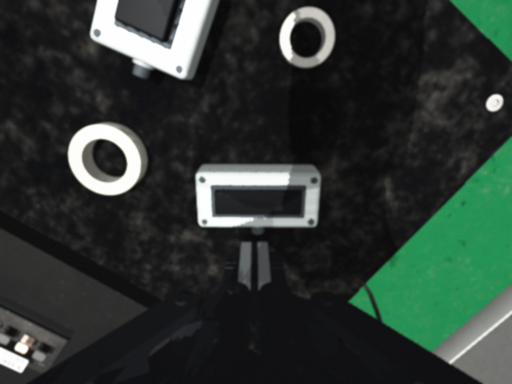

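The bar key at (259,201) now reads z≈37 mm (was ≈45), and the box hasn't moved. Next is the square key.

```bash
python3 -m pendant '[0.045,-0.023,0,0.14,-1, 0.09,-0.046,0,0.28,-1, 0.133,-0.067,0.01,0.41,-1, 0.133,-0.067,0.02,0.41,-1, 0.133,-0.067,0.02,0.41,-1]'; python3 look.py w5;python3 -c "
from bench import robot
from h import *
togo(robot.state(),[465,202,54])"
```

```text
t: 5.48
eef_pos: [464.2, 202.7, 99.5]
eef_rot: [[-0.977, -0.213, -0.002], [-0.213, 0.977, -0.0], [0.002, 0.0, -1.0]]
ft_force: [0.6, 1.5, 0.2]
opening: -0.002
pos [464.2 202.7  99.5] dq 2.2823231325717366
px [253.7 213.6] key@40 [465.  200.9] hole (np.float64(39.0), np.float64(37.0)) depth pt [462.8 200.4  45.6] outer@34 [473.9 201.9] (np.float64(68.0), np.float64(107.0))
px [386.6 165. ] key@40 [411.4 281.1] hole (np.float64(21.0), np.float64(17.0)) depth pt [4.171e+02 3.003e+02 4.000e-01] outer@34 [412.8 284.9] (np.float64(40.0), np.float64(38.0))
shift m [ 0.0001 -0.0017  0.046 ] tool y ang 102.3
```

View pics/w5.png

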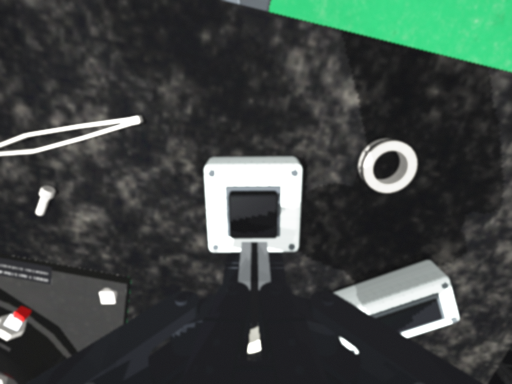

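The square key, at (253,214), lies right under the tips: (463.5, 201), top at z≈46.

```bash
python3 -m pendant '[0,-0.002,0.03,0,-1, 0,-0.002,0.047,0,-1, 0,-0.002,0.05,0,-1, 0,-0.002,0.05,0,-1]'; python3 -m pendant '[0,0,0.002,0,-1, 0,0,0.004,0,-1, 0,0,0.005,0,-1,0,0,0.005,0,-1]'
```

```text
t: 6.02
eef_pos: [465.6, 201.5, 50.9]
eef_rot: [[-0.977, -0.213, 0.001], [-0.213, 0.977, 0.001], [-0.001, 0.001, -1.0]]
ft_force: [0.0, -0.2, 0.3]
opening: 0.001
t: 6.52
eef_pos: [465.2, 200.5, 45.8]
eef_rot: [[-0.977, -0.212, 0.0], [-0.212, 0.977, 0.0], [-0.0, 0.0, -1.0]]
ft_force: [0.0, -0.3, 0.1]
opening: -0.0
```

```bash
python3 -m pendant '[0,0,0.002,0,-1, 0,0,0.004,0,-1, 0,0,0.004,0,-1]'; python3 -m pendant '[0,0,0.002,0,-1, 0,0,0.004,0,-1, 0,0,0.004,0,-1]'
```

```text
t: 6.9
eef_pos: [465.3, 200.5, 41.7]
eef_rot: [[-0.977, -0.212, 0.0], [-0.212, 0.977, 0.0], [-0.0, -0.0, -1.0]]
ft_force: [0.4, 0.4, 2.4]
opening: 0.002
t: 7.28
eef_pos: [465.2, 200.5, 37.6]
eef_rot: [[-0.977, -0.212, -0.0], [-0.212, 0.977, -0.0], [0.0, -0.0, -1.0]]
ft_force: [-0.3, -0.8, 1.7]
opening: -0.004
```

```bash
python3 -m pendant '[0,0,0.001,0,-1, 0,0,0.001,0,-1, 0,0,0.001,0,-1]'
```

```text
t: 7.65
eef_pos: [465.3, 200.5, 36.9]
eef_rot: [[-0.977, -0.212, 0.0], [-0.212, 0.977, 0.0], [-0.0, 0.0, -1.0]]
ft_force: [0.0, -0.6, 3.9]
opening: 0.001
```

```bash
python3 -m pendant '[0,0,0.001,0,-1, 0,0,0.001,0,-1, 0,0,0.001,0,-1]';python3 -m pendant '[0,0,-0.005,0,-1, 0,0,-0.06,0,-1, 0,0,-0.12,0,-1, 0,0,-0.17,0,-1, 0,0,-0.17,0,-1]'; python3 look.py w6;python3 -c "
from bench import robot
from h import *
s=robot.state();print(s['qpos'])
for p in [[415,100,210],[410,-100,210],[470,-260,210],[581,-359,140]]:togo(s,p)"
```

```text
t: 8.02
eef_pos: [465.3, 200.5, 36.1]
eef_rot: [[-0.977, -0.212, 0.0], [-0.212, 0.977, 0.0], [-0.0, 0.0, -1.0]]
ft_force: [-0.2, -0.2, 6.0]
opening: 0.002
t: 8.65
eef_pos: [467.0, 201.8, 209.2]
eef_rot: [[-0.977, -0.211, 0.006], [-0.211, 0.977, 0.004], [-0.007, 0.002, -1.0]]
ft_force: [0.1, -0.1, 0.0]
opening: -0.002
pos [467.  201.8 209.2] dq 3.9488638205132034
px [358.6 247.9] key@40 [531.  337.3] hole (np.float64(73.0), np.float64(28.0)) depth pt [532.5 338.9  36.9] outer@34 [529.5 333.5] (np.float64(98.0), np.float64(64.0))
px [253.9 167.9] key@40 [463.6 199.7] hole (np.float64(35.0), np.float64(35.0)) depth pt [464.  199.8  38.5] outer@34 [464.7 200.1] (np.float64(70.0), np.float64(80.0))
px [348.1 137.5] key@40 [412.8 286.1] hole (np.float64(22.0), np.float64(20.0)) depth pt [416.4 299.2   1.1] outer@34 [413.4 288.9] (np.float64(38.0), np.float64(39.0))
px [110.2 119. ] key@40 [444.7  50.3] hole (np.float64(75.0), np.float64(8.0)) depth pt [452.8  32.9  -1.3] outer@34 [442.4  57.1] (np.float64(118.0), np.float64(16.0))
[-13.12934301  34.05635344 -24.41356707 111.0784718   21.53707969
  39.13860638  51.48099232]
shift m [ 0.0709 -0.0877 -0.0031] tool y ang 102.2
shift m [ 0.1181 -0.2822 -0.0034] tool y ang 102.2
shift m [ 0.0932 -0.4512 -0.0035] tool y ang 102.2
shift m [ 0.0058 -0.5715  0.0666] tool y ang 102.2
```

View pics/w6.png

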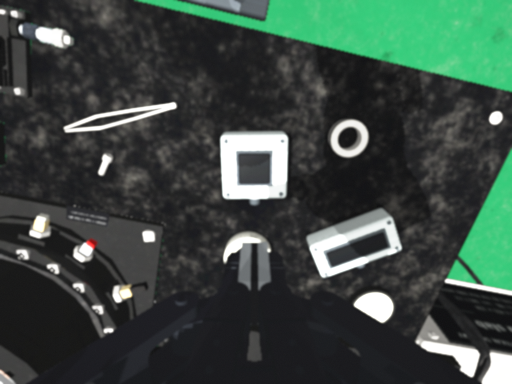

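Both pressed keys read down (z≈37 and 38.5), and the square box is unmoved at (254,168). Crossing along the front edge now.

```bash
python3 -m pendant '[0.035,-0.044,0,0.1,-1, 0.071,-0.088,0,0.2,-1, 0.083,-0.137,0,0.3,-1, 0.095,-0.186,0,0.4,-1, 0.107,-0.234,0,0.5,-1, 0.118,-0.282,0,0.6,-1, 0.11,-0.338,0,0.7,-1, 0.102,-0.395,0,0.8,-1]'; python3 -c "
from bench import robot
from h import *
s=robot.state();print(s['qpos'])
for p in [[470,-260,200],[581,-359,200],[581,-359,110]]:togo(s,p)"
```

```text
t: 9.7
eef_pos: [448.1, -208.4, 204.2]
eef_rot: [[-0.831, 0.556, -0.003], [0.556, 0.831, 0.002], [0.004, -0.001, -1.0]]
ft_force: [1.7, 1.6, -0.0]
opening: 0.001
[ 29.22922395  32.65300894 -15.03736835 113.27586825  13.73878427
  35.96675158  61.48208174]
shift m [-0.0469 -0.0307  0.0041] tool y ang 56.2
shift m [-0.1942 -0.0513  0.0036] tool y ang 56.2
shift m [-0.1945 -0.0513  0.0936] tool y ang 56.2
```

```bash
python3 -m pendant '[-0.047,-0.02,0,0,-1, -0.1,-0.03,0,0,-1, -0.15,-0.04,0.02,0,-1, -0.194,-0.051,0.05,0,-1, -0.194,-0.051,0.09,0,-1,-0.194,-0.051,0.09,0,-1]';python3 look.py w7; python3 -c "
from bench import robot
from h import *
togo(robot.state(),[581,-359,52])"
```

```text
t: 10.45
eef_pos: [578.4, -355.0, 110.1]
eef_rot: [[-0.833, 0.553, -0.011], [0.553, 0.833, 0.005], [0.012, -0.001, -1.0]]
ft_force: [-1.0, 0.5, 0.5]
opening: -0.002
pos [ 578.4 -355.   110.1] dq 4.542000858926184
px [112.7  87.9] key@40 [ 456.5 -386.9] hole (np.float64(24.0), np.float64(25.0)) depth pt [ 4.465e+02 -4.013e+02 -1.000e-01] outer@34 [ 462.6 -395.6] (np.float64(39.0), np.float64(69.0))
px [377.5  68.3] key@40 [ 542.3 -236.5] hole (np.float64(24.0), np.float64(24.0)) depth pt [ 5.484e+02 -2.225e+02 -4.000e-01] outer@34 [ 543.1 -234.1] (np.float64(36.0), np.float64(37.0))
shift m [-0.0028 -0.0025  0.061 ] tool y ang 56.4
```

View pics/w7.png

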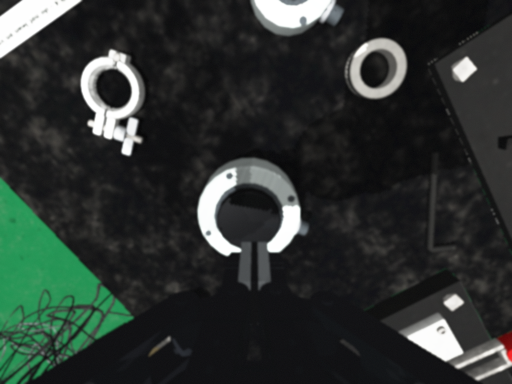

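Run:
```python
from bench import robot
from h import *
s,c=wrist(robot);print(s['eef_pos'],ray(c,(249,213),46),c['z_map'][205:225:8,244:256:5])
X=ray(c,(249,213),46)
togo(s,[X[0],X[1],51]);togo(s,[581,-359,51])
```

```text
[ 580.36984274 -355.53627818  113.006307  ] [ 580.97795298 -361.65886637   46.        ] [[225.16528 224.49132 225.53513]
 [226.8224  227.61075 227.3249 ]
 [  0.      230.09563 228.89719]]
shift m [-0.0043 -0.0047  0.062 ] tool y ang 56.4
shift m [-0.0028 -0.0025  0.062 ] tool y ang 56.4
```

The large round key is centred near (249,213), which gives (581, -360) and agrees with the top view. Descending.

```bash
python3 -m pendant '[-0.002,-0.003,0.03,0,-1, -0.002,-0.003,0.055,0,-1, -0.002,-0.003,0.059,0,-1, -0.002,-0.003,0.059,0,-1]'; python3 -m pendant '[0,0,0,0,-1,0,0,0,0,-1]'
```

```text
t: 11.05
eef_pos: [583.4, -360.7, 58.4]
eef_rot: [[-0.833, 0.553, 0.002], [0.553, 0.833, -0.001], [-0.002, 0.0, -1.0]]
ft_force: [0.1, 0.3, 0.4]
opening: -0.004
t: 11.3
eef_pos: [583.0, -361.0, 58.0]
eef_rot: [[-0.833, 0.554, 0.002], [0.554, 0.833, -0.001], [-0.002, 0.0, -1.0]]
ft_force: [0.1, -0.0, -0.0]
opening: -0.0
```

```bash
python3 -m pendant '[0.001,0,0.005,0,-1, 0.001,0,0.01,0,-1, 0.001,0,0.012,0,-1, 0.001,0,0.012,0,-1]'; python3 -m pendant '[0,0,0.002,0,-1, 0,0,0.004,0,-1, 0,0,0.004,0,-1]';  python3 -m pendant '[0,0,0.002,0,-1, 0,0,0.004,0,-1, 0,0,0.004,0,-1]'
```

```text
t: 11.8
eef_pos: [581.3, -359.9, 44.5]
eef_rot: [[-0.833, 0.554, -0.001], [0.554, 0.833, 0.0], [0.001, -0.0, -1.0]]
ft_force: [-1.0, 0.4, 1.0]
opening: -0.006
t: 12.18
eef_pos: [581.5, -360.0, 40.6]
eef_rot: [[-0.833, 0.554, -0.0], [0.554, 0.833, 0.0], [0.0, 0.0, -1.0]]
ft_force: [-1.2, 0.7, 1.6]
opening: 0.001
t: 12.55
eef_pos: [581.6, -360.1, 36.9]
eef_rot: [[-0.833, 0.554, -0.0], [0.554, 0.833, 0.0], [0.0, 0.0, -1.0]]
ft_force: [-1.8, 2.1, 4.2]
opening: 0.002
```

```bash
python3 -m pendant '[0,0,0.001,0,-1, 0,0,0.001,0,-1, 0,0,0.001,0,-1]';python3 -m pendant '[0,0,-0.005,0,-1, 0,0,-0.06,0,-1, 0,0,-0.12,0,-1, 0,0,-0.16,0,-1, 0,0,-0.16,0,-1]'; python3 look.py w8
python3 - <<'E'
from bench import robot
from h import *
import cv2
s,c=wrist(robot);u=proj(c,[581,-360,38]);print(u)
k=c['z_map'][int(u[1])-3:int(u[1])+4,int(u[0])-3:int(u[0])+4];C=c['xyz'];P=ray(c,u,0);d=c['rotation']@[0,0,1];print('key z',(C+(P-C)*np.median(k)/((P-C)@d)))
t=robot.capture('top');cv2.imwrite('pics/top8.png',cv2.resize(t['img'][165:270,100:420,::-1],None,fx=2.5,fy=2.5))
E
```

```text
t: 12.92
eef_pos: [581.6, -360.1, 36.3]
eef_rot: [[-0.833, 0.554, 0.0], [0.554, 0.833, -0.0], [-0.0, -0.0, -1.0]]
ft_force: [-2.1, 0.3, 6.7]
opening: -0.003
t: 13.55
eef_pos: [584.2, -361.3, 199.9]
eef_rot: [[-0.832, 0.554, 0.008], [0.554, 0.833, -0.004], [-0.009, 0.001, -1.0]]
ft_force: [0.5, 0.5, -0.5]
opening: -0.001
pos [ 584.2 -361.3  199.9] dq 3.8450613607088306
px [423.8 288.1] key@40 [ 811.3 -274.1] hole (np.float64(65.0), np.float64(18.0)) depth pt [ 830.3 -271.5   20.8] outer@34 [ 791.5 -296.6] (np.float64(102.0), np.float64(75.0))
px [251.5 170.4] key@40 [ 580.4 -362.7] hole (np.float64(50.0), np.float64(51.0)) depth pt [ 581.  -363.2   37.3] outer@34 [ 580.7 -363.6] (np.float64(76.0), np.float64(77.0))
px [149.6  75.8] key@40 [ 454.1 -390.5] hole (np.float64(27.0), np.float64(27.0)) depth pt [ 446.2 -400.6   -0.5] outer@34 [ 459.6 -399. ] (np.float64(39.0), np.float64(71.0))
px [346.8  60.8] key@40 [ 543.2 -234. ] hole (np.float64(24.0), np.float64(24.0)) depth pt [ 547.3 -223.    -0.8] outer@34 [ 543.3 -233.2] (np.float64(38.0), np.float64(37.0))
[254.46078063 171.98037919]
key z [ 580.99689816 -359.99797933   38.01356119]
```

View pics/w8.png

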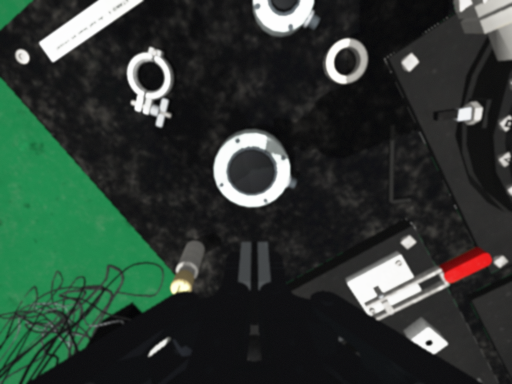

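View pics/top8.png

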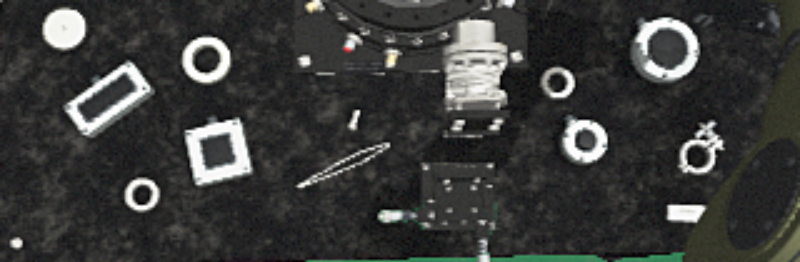

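The large round key at (252,170) now reads z≈38 mm. In the top view every box and loose item is where it started, and the hand is clear at z≈200 mm.

```bash
python3 -m pendant '[0,0,0,0,-1,0,0,0,0,-1,0,0,0,0,-1]'; python3 -c "
from bench import robot
print(robot.job_done())"
```

```text
t: 14.08
eef_pos: [581.4, -360.0, 195.1]
eef_rot: [[-0.833, 0.554, -0.001], [0.554, 0.833, 0.001], [0.001, 0.0, -1.0]]
ft_force: [-0.2, -0.3, -0.5]
opening: -0.001
the job is handed in; nothing more can be done
None
```

I pressed the bar key, then the square key, then the large round key with the fingertips shut, and handed the job in at about 14 s of the 54 s allowed. No verdict is reported.

- **Presses:** each key slid at about 2 N, then hit its stop. The highest force I read was 6.7 N, against the 25 N limit.
- **Keys down:** after each press the wrist camera read the key tops at about 37, 38.5 and 38 mm. Fully down is 38 mm. I did not re-read the bar and square keys after the third press, but nothing went near them again.
- **Boxes and loose items:** the last top view showed no visible shift in any of them. That was a comparison by eye, not a measurement.
- **Small round key:** I never went near it, but I did not measure its height again at the end.
- **Hand:** it finished 195 mm above the worktop with no contact force.

No check failed. The camera estimates of key positions differed by about 2–3 mm, well inside the key sizes.

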